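# Close the bangle mould

## Robot

A 6-joint arm with a two-finger parallel gripper is mounted at the origin on the work surface. World frame = base frame: x ahead of the robot, y to its left, z up, the work surface at z = 0. Lengths are in m, angles in rad, forces in N, time in s.
With the tool pointing down it reaches from about 0.25 to 0.725 m from the base axis. Payload 4 kg.
Tool frame: the origin (TCP) lies midway between the tips of the shut fingers; the grasp point (between the pads) lies 19 mm behind it; x points along the fingers, y is the direction in which the jaws open and shut, and the axes are right-handed (so a half turn about x gives the same grasp; the last joint's range is limited). The gripper opens to 85 mm and grips with 20 to 120 N. Pads are 22 mm wide; open, the fingers measure 114 mm over their backs; the gripper's body (76 mm by 85 mm) begins 54 mm behind the grasp point. The pads swing forward as they close: fully open they stand 13 mm farther back than shut.
Start: joints at [1.318, 0.241, 0.005, 1.335, 0, 1.571], TCP at [0.125, 0.484, 0.231] pointing down, gripper open.
Joint ranges: [-2.72, 2.72], [-1.05, 1.87], [-1.09, 1.28], [-1.99, 2.15], [-1.42, 1.44], [-3.14, 3.14]. Speed limits (rad/s): [2.79, 2.79, 3.14, 3.14, 3.14, 3.14].

## Interface

Orientations are given as a unit quaternion [x, y, z, w].
In Python, from workcell import * gives the robot as it stands.
- The arm moves only by the tool play_rows, never from a script. Its argument "plan" is a list of rows, each a list of 7 numbers: the shift along the tool's x, y, z in mm, then the turn, a rotation vector about the tool's x, y, z in rad, then the closure, from -1 (fully open) to 1 (shut). In form: [[x, y, z, rx, ry, rz, grip], ...]. A call has 1 to 20 rows; each row shifts and turns the commanded pose from where the row before left it, along the tool's axes as they then stand; what a row does not reach is not made up. A row lasts 1/12 s, in which the tool goes at most 41.7 mm and 7.16 degrees, less where a joint would pass 70% of its speed; a pose out of reach is approached as far as the arm can. A call with a gripper value outside its range is refused whole. The fingers move at their own pace and stop on an object; the grip force is fixed at half the most. Time passes only in rows, so rows that do not move let the fingers close. It gives the time, the measured TCP pose, the force and the opening at its end, in the units of the state.
- get_obs(): the state, without advancing time (a new reading comes with each control period).
- camera(name): name is "scene" or "side" or "wrist"; returns a dict with "frame" (480x640x3 uint8, red, green, blue), "depth" (480x640 float32, m along the optical axis (not along the pixel's ray), 0 where there is no reading), "fx", "fy", "cx", "cy" (pixels), "camera_from_world" (4x4, takes a point from world to camera coordinates). Camera axes: x right, y up, looking along -z (the intrinsics and any distortion apply to the point x, -y, -z); pixel columns grow to the right and rows downward; lengths in m; the calibration is good to about 2 mm. A picture is of the moment at which its call begins.
- job_done(): hands the job in, once; it reports no verdict.
Trained networks look in a picture, given as the dict that the camera call returned (one of the last four; its "shot" number tells which), for a name from the list of things; names that differ only in an ending like _2 or _b are one class to them, and where a whole thing is asked for, a point or a joint stands for the part that bears it (a point fixed in the world has none). Each returns a list of dicts, best first, with "confidence" (0 to 1); they miss things now and then, are a little off and sometimes report something else, mostly with a low value. They report only what shows in the picture. A call takes as long as a camera call. They do not tell look-alikes from the thing itself.
- search_frame(thing, picture): "centre" ([x, y, z] in m, in world coordinates, good to about 4 mm: the middle of the surface that is visible of it).
- pinpoint(thing, picture): "centre" ([x, y, z] in m, in world coordinates, good to about 4 mm: a listed point, or the origin of a listed thing).
The state is a dict: "clock": time; "joint_pos": joint angles; "joint_vel": joint speeds; "tau": joint torques, N m; "eef_pos": TCP position; "tool_rot": TCP orientation; "ft_force": force on the tool from outside, world axes, zero at the start; "ft_torque": the same for the moment, N m; "grip_width": finger opening in m.
Only numpy, scipy, OpenCV 4.12 (cv2) and the standard library are available. Lean on these libraries where they do the work, as an engineer would, in place of code of your own. Each camera call takes 0.05 s, during which the arm holds its last target. There are 200 camera calls.

## Task

Close the bangle mould: take the aluminium lid plate with the red handle out of its rack, lay it flat on the dark steel slab with the handle up and let go of it, then take it by the handle and lower it gently over the mould's two pins, red patch over red patch, until it lies flush on the mould, and let go. Leave the brass plate, the bangle stack and the wooden block where they are.

Things in the scene. Friction and masses are not known exactly. Their poses are not given: they have to be found in the camera images.
- lid_plate: aluminium mould lid, a plate 90 mm (own x) by 120 (own y) by 14 thick (own z), 0.3 to 0.6 kg. Origin: centre of its underside; own z points to the handle side. At the start it stands on a long edge in a rack slot: own x straight down, own z (the handle) along the rack's +x, away from the robot; its upper edge is 45 mm above its origin, 100 mm above the table
- lid_handle (a point): middle of the lid's red bar handle: bar along own y, 70 mm long, 12 x 12 mm in section, centre line 28 mm off the lid's handle-side face (42 mm from the underside), on two 10 mm posts 27 mm either side of the middle. Axes as the lid. Held by the bar, the lid can swing a little about the line through the fingers, which shifts its holes a few mm along own y
- lid_large_hole (a point): centre, on the underside, of the lid's 15.5 mm through hole, at lid (-29, -44) mm. Beside it, at lid (-30, -22) on the handle side, is a red 20 mm painted patch
- lid_small_hole (a point): centre, on the underside, of the lid's 11.5 mm through hole, at lid (29, 44) mm
- rack: dark wooden rack, fixed, 175 mm (own x) by 140 (own y). Origin: centre of its underside. Two slots along own y, at own x = -45 and +45 mm, 16 mm wide, floor 10 mm and walls 36 mm above the table. The lid stands loosely in either slot, the brass plate in the other; drawn straight up by more than 26 mm they come free
- slab: dark steel work slab lying on the table, fixed, 240 mm (own x) by 220 mm (own y), 8 mm thick, empty. Origin: centre of its underside
- mould: grey lower mould half, fixed, 110 mm (own x) by 140 (own y) by 32 high. Origin: centre of its underside. Two steel pins stand 24 mm above its top face, tapered over the last 5 mm. A red 20 mm patch lies beside the large pin, at own (-30, -22) mm; a dark red ring marks the bangle. The lid fits one way round only, its own x and y along the mould's
- mould_seat (a point): centre of the mould's top face, 32 mm above the table, axes as the mould: the lid's origin lies here when it is fully home
- large_pin (a point): foot of the mould's 14 mm pin, on the top face, at mould (-29, -44) mm; the lid's large hole goes over it
- small_pin (a point): foot of the mould's 10 mm pin, on the top face, at mould (29, 44) mm; the lid's small hole goes over it
- brass_plate: bystander: brass-coloured plate of the lid's size without holes, with a green handle, standing in the rack's other slot in the same way as the lid. Origin: centre of the face without the handle
- bangle_stack: bystander: upright stack of coloured bangles, 66 mm in diameter, 60 mm high. Origin: centre of its underside
- wood_block: bystander: dark wooden smoothing block, 55 x 95 x 45 mm. Origin: centre of its underside
Not all that is in view belongs to the job. Leave any purple or turquoise look-alike of the mould alone. What is shaped like the lid_plate but orange is not meant.

How it is judged:
By the outcome, as a careful person would: the job done as asked, in the order asked, and still so for the second after the job is handed in, with the robot touching nothing.
It also fails if it takes over 61 s, if anything falls off the work surface, if the arm or the gripper's body presses on something with over 40 N, if the wrist force passes 120 N, or if a joint passes its speed limit or range.

## Working session

There is one attempt and no reset: what is moved stays moved. The work goes in short steps, Python scripts to look and compute and a tool call to move; the robot and the scene stay as the last step left them, time stands still between calls to the robot, and variables do not carry over. Pictures are saved under pics/ and viewed, about 8 in all and at most 12, crops included, and the job is handed in when it is done.

Besides the shell and the picture viewer there is one more tool, called after "Call:" by a JSON object that holds its "fn" and its "kwargs", one argument or row to a line. play_rows: Moves the arm, as the interface text tells. Its arguments: {"type":"object","properties":{"plan":{"type":"array","items":{"type":"array","items":{"type":"number"}}}},"required":["plan"]}

```bash
mkdir -p pics; cat > h.py <<'E'
from workcell import *
import numpy as np, cv2
from scipy.spatial.transform import Rotation as R
def save(p,n): cv2.imwrite('pics/'+n,cv2.cvtColor(p['frame'],cv2.COLOR_RGB2BGR))
def pts(p):
    d=p['depth'];v,u=np.indices(d.shape)
    c=np.stack([(u-p['cx'])/p['fx']*d,-(v-p['cy'])/p['fy']*d,-d,np.ones_like(d)],-1)
    return (c@np.linalg.inv(p['camera_from_world']).T)[...,:3]
def proj(p,w):
    c=p['camera_from_world']@np.append(w,1); return (p['cx']+p['fx']*c[0]/-c[2],p['cy']+p['fy']*c[1]/c[2])
np.set_printoptions(precision=4,suppress=True)
E
python3 - <<'E'
from h import *
ims=[]
for n in ['scene','side']:
    p=camera(n);save(p,n+'0.png');ims.append(p['frame'])
    print(n,np.linalg.inv(p['camera_from_world'])[:3,3])
    for t in ['lid_plate','lid_handle','rack','slab','mould','mould_seat','large_pin','small_pin','brass_plate','bangle_stack','wood_block','lid_large_hole']:
        for r in pinpoint(t,p)[:3]: print(t,np.array(r['centre']),round(r['confidence'],2),np.round(proj(p,r['centre'])))
print(get_obs())
E
```

```text
scene [1.1394 0.3044 0.611 ]
lid_plate [ 0.2886 -0.2848  0.0455] 0.92 [256. 169.]
lid_plate [ 0.4633 -0.2891  0.0534] 0.75 [213. 200.]
lid_plate [ 0.5141 -0.3025  0.0025] 0.7 [198. 230.]
lid_handle [ 0.3052 -0.2461  0.0448] 0.81 [266. 175.]
lid_handle [ 0.5057 -0.2975  0.0536] 0.75 [198. 209.]
rack [ 0.5101 -0.3001 -0.0036] 0.68 [201. 231.]
rack [0.7546 0.0846 0.0024] 0.24 [305. 373.]
slab [ 0.5482  0.0212 -0.0006] 0.76 [324. 281.]
mould [0.2927 0.2518 0.0007] 0.87 [469. 236.]
mould [0.7172 0.2576 0.0013] 0.83 [419. 395.]
mould [0.4966 0.2796 0.0011] 0.69 [464. 302.]
mould_seat [0.4964 0.2804 0.0327] 0.88 [467. 289.]
mould_seat [0.2937 0.2497 0.032 ] 0.88 [471. 225.]
mould_seat [0.7111 0.2573 0.0352] 0.58 [423. 377.]
large_pin [0.2444 0.2279 0.031 ] 0.88 [465. 211.]
large_pin [0.6634 0.2345 0.0357] 0.84 [417. 348.]
large_pin [0.448  0.2513 0.0338] 0.67 [457. 268.]
small_pin [0.5412 0.3085 0.0318] 0.64 [479. 311.]
small_pin [0.3436 0.2715 0.0305] 0.59 [477. 241.]
small_pin [ 0.7674 -0.0751 -0.0043] 0.59 [216. 348.]
brass_plate [ 0.5466 -0.3131  0.0515] 0.84 [181. 218.]
bangle_stack [ 
[... 1449 characters left out ...]
 208.]
wood_block [ 0.7654 -0.0775  0.0019] 0.59 [437. 260.]
wood_block [0.5445 0.0177 0.0021] 0.38 [323. 246.]
lid_large_hole [ 0.4493 -0.3358  0.0832] 0.71 [317. 396.]
lid_large_hole [ 0.3225 -0.302   0.0736] 0.71 [232. 397.]
{'clock': 1.3, 'joint_pos': array([ 1.318 ,  0.2406,  0.005 ,  1.3352, -0.    ,  1.5708]), 'joint_vel': array([ 0.0013, -0.0002, -0.0001, -0.0013,  0.0004,  0.0012]), 'tau': array([ -0.0007, -37.2217,  25.2687,   0.0013,  -0.0001,  -0.    ]), 'eef_pos': array([0.1251, 0.4841, 0.2313]), 'tool_rot': array([ 0.0891,  0.7015, -0.0891,  0.7015]), 'ft_force': array([0.3353, 0.3691, 0.2672]), 'ft_torque': array([-0.0276, -0.0446,  0.0309]), 'grip_width': 0.08554552096466943}
```

View pics/scene0.png

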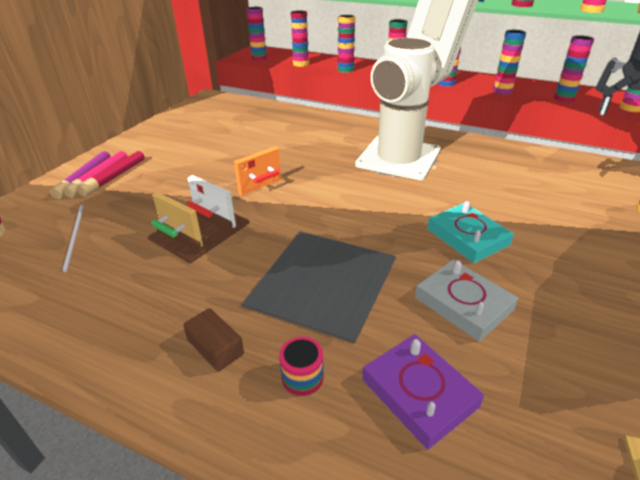

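View pics/side0.png

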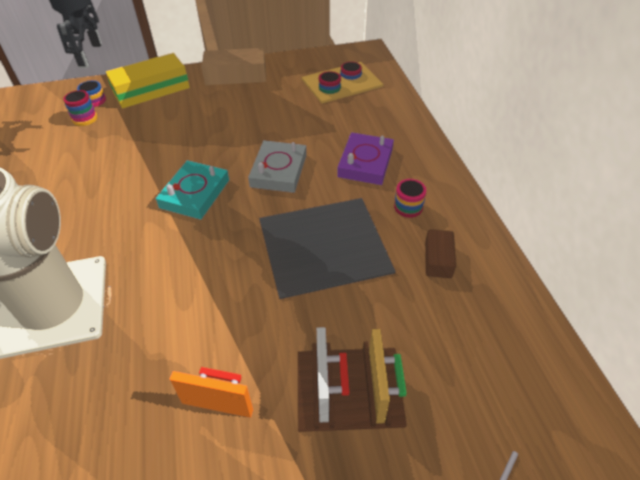

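The lid I want is the aluminium plate at scene (212,200) and side (320,373). It could be mistaken for the orange plate at scene (257,170) or the brass plate at (178,220). The target mould is the grey one at scene (467,297), not the turquoise (470,230) or the purple (422,390). I'll refine the poses with depth and check the choice in a close crop.

```bash
cat > m.py <<'E'
from h import *
P={n:camera(n) for n in ['scene','side']}
A=np.concatenate([pts(P[n])[P[n]['depth']>0] for n in P]);
def near(c,r,z0,z1): return A[(np.hypot(*(A[:,:2]-c).T)<r)&(A[:,2]>z0)&(A[:,2]<z1)]
def rect(q):
    return cv2.minAreaRect((q[:,:2]*1000).astype(np.float32))
if __name__=='__main__':
    p=P['scene'];f=cv2.cvtColor(p['frame'],cv2.COLOR_RGB2BGR)
    a=cv2.resize(f[150:270,140:300],None,fx=2.5,fy=2.5,interpolation=3);b=cv2.resize(f[190:350,400:530],(400,300*400//325),interpolation=3)
    h=min(a.shape[0],b.shape[0]);cv2.imwrite('pics/crop.png',np.hstack([a[:h],b[:h]]))
    for n in P:
        A=pts(P[n])[P[n]['depth']>0]
        print(n)
        q=near([.462,-.287],.08,.066,.097);q=q[q[:,0]<.52]
        c=q.mean(0);w,v=np.linalg.eigh(np.cov(q[:,:2].T));
        n0=v[:,0]*np.sign(v[0,0]);e=q[:,:2]@v[:,1]
        print('lid',len(q),c,'yaw',np.degrees(np.arctan2(n0[1],n0[0])),'mid along',(np.percentile(e,1)+np.percentile(e,99))/2*v[:,1],np.ptp(np.percentile(e,[1,99])), 'thick pct',np.percentile(q[:,:2]@n0,[2,50,98]))
        q=near([.4965,.279],.1,.028,.036);print('mould top',len(q),rect(q),q[:,2].mean())
        q=near([.4965,.279],.1,.040,.060)
        for s in ([.45,.2515],[.54,.3095]):
            k=q[np.hypot(*(q[:,:2]-s).T)<.02]; print('pin',len(k),k.mean(0) if len(k) else '', rect(k)[:2])
        q=near([.5478,.0175],.18,.005,.012);print('slab',len(q),rect(q))
        q=near([.511,-.30],.13,.033,.038);print('rack',len(q),rect(q))
    o=get_obs();print(R.from_quat(o['tool_rot']).as_matrix())
E
python3 m.py
```

```text
scene
lid 479 [ 0.4763 -0.2835  0.0814] yaw -10.103875363163612 mid along [-0.0356 -0.1996] 0.11946691558071043 thick pct [0.5092 0.5194 0.522 ]
mould top 3348 ((497.8826599121094, 279.46099853515625), (140.51388549804688, 113.52963256835938), 66.17833709716797) 0.030867256996962886
pin 67 [0.457  0.251  0.0489] ((455.9645080566406, 250.89889526367188), (10.998757362365723, 12.641180038452148))
pin 46 [0.5451 0.3076 0.0484] ((544.7618408203125, 308.09027099609375), (6.910479545593262, 10.070448875427246))
slab 9592 ((547.211669921875, 51.96257019042969), (243.32359313964844, 286.2320861816406), 1.1350291967391968)
rack 295 ((513.4519653320312, -300.23138427734375), (140.68312072753906, 123.15995025634766), 77.90239715576172)
side
lid 86 [ 0.4569 -0.3431  0.0821] yaw -10.702004546559147 mid along [-0.0402 -0.2129] 0.08329496483828203 thick pct [0.5063 0.5125 0.5203]
mould top 1686 ((496.4896545410156, 280.48388671875), (144.11154174804688, 111.37144470214844), 66.04106140136719) 0.03265451873587077
pin 44 [0.4523 0.2491 0.0502] ((453.1246643066406, 249.96035766601562), (14.064400672912598, 11.719555854797363))
pin 25 [0.5402 0.306  0.0498] ((541.0877075195312, 305.7339172363281), (7.883721351623535, 8.260757446289062))
slab 8939 ((556.9940795898438, 10.851730346679688), (307.19580078125, 331.2486267089844), 67.03180694580078)
rack 1080 ((511.42169189453125, -299.6533508300781), (140.8848114013672, 121.9861831665039), 78.60932922363281)
[[ 0.      0.2502  0.9682]
 [ 0.      0.9682 -0.2502]
 [-1.      0.      0.    ]]
```

View pics/crop.png

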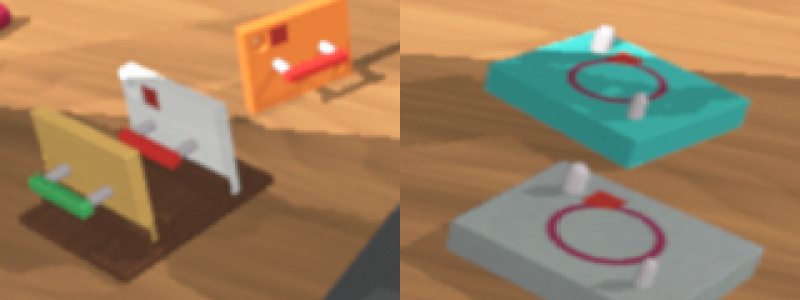

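The crop shows the aluminium lid with a red handle and red patch (crop ~(180,140)) beside the brass plate. On the right is the grey mould, with its patch next to the large pin. Depth and networks agree on the lid centre, about (0.468, -0.290) with yaw about -11.5°. Next is a helper that turns a target pose into constant rows.

```bash
cat >> h.py <<'E'
from scipy.linalg import logm,expm
def Tm(p,r): T=np.eye(4);T[:3,3]=p;T[:3,:3]=r;return T
def cur():
    o=get_obs();return Tm(o['eef_pos'],R.from_quat(o['tool_rot']).as_matrix())
def pose(p,yaw,pitch=90):  # tool y azimuth = yaw when down; pitch 90 = down, 0 = horizontal
    a,b=np.radians(yaw),np.radians(pitch);h=np.array([np.cos(a),np.sin(a),0]);z=np.array([0,0,1.])
    x=np.cos(b)*h-np.sin(b)*z;y=np.sin(b)*h+np.cos(b)*z
    return Tm(p,np.stack([x,y,np.cross(x,y)],1))
def con(T,N,T0=None):
    D=np.linalg.inv(cur() if T0 is None else T0)@T
    E=np.real(expm(logm(D)/N)); print(N,'x',np.round(E[:3,3]*1000,1),np.round(R.from_matrix(E[:3,:3]).as_rotvec(),4))
E
python3 - <<'E'
from h import *
con(pose([.468,-.290,.19],-11.5),24)
E
```

```text
24 x [ 1.7 -6.7 38.3] [ 0.0633 -0.     -0.    ]
```

Call:
{"fn": "play_rows", "kwargs": {
  "plan": [
    [1.7,-6.7,38.3,0.0633,0,0,-1],
    [1.7,-6.7,38.3,0.0633,0,0,-1],
    [1.7,-6.7,38.3,0.0633,0,0,-1],
    [1.7,-6.7,38.3,0.0633,0,0,-1],
    [1.7,-6.7,38.3,0.0633,0,0,-1],
    [1.7,-6.7,38.3,0.0633,0,0,-1],
    [1.7,-6.7,38.3,0.0633,0,0,-1],
    [1.7,-6.7,38.3,0.0633,0,0,-1],
    [1.7,-6.7,38.3,0.0633,0,0,-1],
    [1.7,-6.7,38.3,0.0633,0,0,-1],
    [1.7,-6.7,38.3,0.0633,0,0,-1],
    [1.7,-6.7,38.3,0.0633,0,0,-1]
  ]
}}

```text
clock: 2.4
eef_pos: [0.4519, 0.164, 0.2109]
tool_rot: [0.344, 0.618, -0.344, 0.618]
ft_force: [0.3, -0.1, 0.4]
grip_width: 0.0857
```

Call:
{"fn": "play_rows", "kwargs": {
  "plan": [
    [1.7,-6.7,38.3,0.0633,0,0,-1],
    [1.7,-6.7,38.3,0.0633,0,0,-1],
    [1.7,-6.7,38.3,0.0633,0,0,-1],
    [1.7,-6.7,38.3,0.0633,0,0,-1],
    [1.7,-6.7,38.3,0.0633,0,0,-1],
    [1.7,-6.7,38.3,0.0633,0,0,-1],
    [1.7,-6.7,38.3,0.0633,0,0,-1],
    [1.7,-6.7,38.3,0.0633,0,0,-1],
    [1.7,-6.7,38.3,0.0633,0,0,-1],
    [1.7,-6.7,38.3,0.0633,0,0,-1],
    [1.7,-6.7,38.3,0.0633,0,0,-1],
    [1.7,-6.7,38.3,0.0633,0,0,-1],
    [0,0,0,0,0,0,-1]
  ]
}}

```text
clock: 3.48
eef_pos: [0.4653, -0.2958, 0.1899]
tool_rot: [-0.549, -0.444, 0.551, -0.445]
ft_force: [0.7, 0.1, 0.2]
grip_width: 0.0853
```

```bash
python3 - <<'E'
from h import *
p=camera('wrist');save(p,'w1.png')
for t in ['lid_plate','lid_handle','brass_plate','rack']:
    for r in pinpoint(t,p)[:2]: print(t,np.array(r['centre']),round(r['confidence'],2),np.round(proj(p,r['centre'])))
A=pts(p);m=(p['depth']>0)&(abs(A[...,0]-.468)<.07)&(abs(A[...,1]+.29)<.09)&(A[...,2]>.088)&(A[...,2]<.11)
q=A[m];print(len(q),q.mean(0),cv2.minAreaRect((q[:,:2]*1000).astype(np.float32)))
o=get_obs();print(o['clock'],o['eef_pos'],o['joint_pos'],cur()[:3,:3])
E
```

```text
lid_plate [ 0.4615 -0.2899  0.052 ] 0.89 [310. 218.]
lid_plate [ 0.2856 -0.2876  0.0464] 0.79 [105. 257.]
lid_handle [ 0.3078 -0.242   0.0424] 0.97 [113. 198.]
lid_handle [ 0.5057 -0.2995  0.0533] 0.95 [366. 219.]
brass_plate [ 0.546 -0.311  0.059] 0.92 [420. 224.]
brass_plate [ 0.5055 -0.3014  0.0505] 0.69 [366. 220.]
rack [ 0.5109 -0.2993 -0.0023] 0.79 [364. 204.]
3650 [ 0.468  -0.2863  0.1014] ((467.0044860839844, -290.3403625488281), (119.95732116699219, 13.784509658813477), 78.43753051757812)
3.7333 [ 0.468  -0.2884  0.1905] [-0.5526  0.359   0.0614  1.2735  0.0004  1.2176] [[-0.      0.9802 -0.1981]
 [ 0.0004 -0.1981 -0.9802]
 [-1.     -0.0001 -0.0004]]
```

View pics/w1.png

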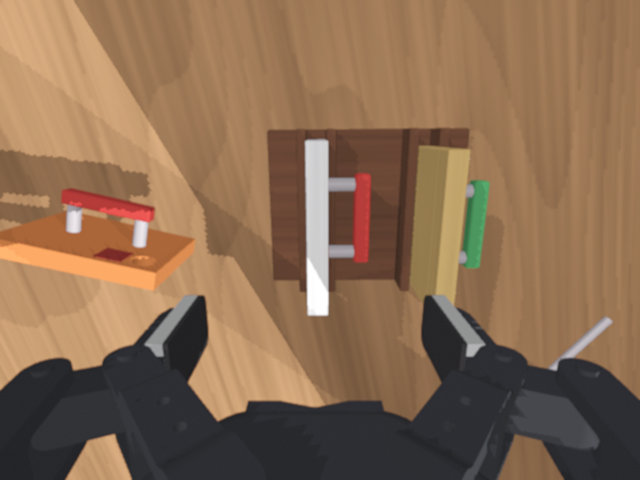

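The wrist view shows the lid's upper edge upright at (317,228), parallel to the jaws, with the brass plate at (440,225) clear of them. I go down, grip the edge and lift.

Call:
{"fn": "play_rows", "kwargs": {
  "plan": [
    [15,-0.6,2,0,0,0,-0.3],
    [18,0,0,0,0,0,-0.3],
    [18,0,0,0,0,0,-0.3],
    [18,0,0,0,0,0,-0.3],
    [18,0,0,0,0,0,-0.3],
    [18,0,0,0,0,0,-0.3],
    [12,0,0,0,0,0,-0.3],
    [5,0,0,0,0,0,-0.3],
    [0,0,0,0,0,0,1],
    [0,0,0,0,0,0,1],
    [0,0,0,0,0,0,1],
    [0,0,0,0,0,0,1],
    [0,0,0,0,0,0,1],
    [0,0,0,0,0,0,1],
    [0,0,0,0,0,0,1]
  ]
}}

```text
clock: 4.98
eef_pos: [0.4678, -0.2916, 0.0699]
tool_rot: [0.548, 0.446, -0.547, 0.448]
ft_force: [0.9, 2.1, 6.1]
grip_width: 0.0131
```

Call:
{"fn": "play_rows", "kwargs": {
  "plan": [
    [-5,0,0,0,0,0,1],
    [-10,0,0,0,0,0,1],
    [-15,0,0,0,0,0,1],
    [-15,0,0,0,0,0,1],
    [-20,0,0,0,0,0,1],
    [-20,0,0,0,0,0,1],
    [-20,0,0,0,0,0,1],
    [-20,0,0,0,0,0,1],
    [-20,0,0,0,0,0,1],
    [-10,0,0,0,0,0,1],
    [-5,0,0,0,0,0,1],
    [0,0,0,0,0,0,1]
  ]
}}

```text
clock: 5.98
eef_pos: [0.4665, -0.2916, 0.229]
tool_rot: [-0.548, -0.447, 0.548, -0.447]
ft_force: [0.5, 0.5, -4.0]
grip_width: 0.013
```

```bash
python3 - <<'E'
from h import *
o=get_obs();print(o['clock'],o['eef_pos'],o['ft_force'],o['grip_width'])
p=camera('side')
for n in ['side','scene']:
    q=camera(n)
    for t in ['lid_plate','lid_handle','slab']:
        for r in pinpoint(t,q)[:2]: print(n,t,np.array(r['centre']),round(r['confidence'],2))
p=q
A=pts(p);f=p['frame'].astype(int);m=(p['depth']>0)&(f.max(-1)<90)&(f.max(-1)-f.min(-1)<25)&(abs(A[...,0]-.548)<.2)&(abs(A[...,1]-.018)<.2)&(abs(A[...,2]-.008)<.006)
k=cv2.morphologyEx(m.astype(np.uint8),cv2.MORPH_OPEN,np.ones((5,5)))>0
print('slab',k.sum(),cv2.minAreaRect((A[k][:,:2]*1000).astype(np.float32)))
s=pose([.50,.0,.25],0,90);con(s,15)
E
```

```text
5.9833 [ 0.4665 -0.2916  0.229 ] [ 0.5196  0.4916 -4.0375] 0.013042608076474227
side lid_plate [ 0.2904 -0.2844  0.0463] 0.86
side lid_plate [ 0.4576 -0.2893  0.2103] 0.68
side lid_handle [ 0.5041 -0.2979  0.2112] 0.97
side lid_handle [ 0.3026 -0.2498  0.043 ] 0.7
side slab [ 0.5521 -0.3124  0.0525] 0.23
scene lid_plate [ 0.2909 -0.2837  0.0452] 0.75
scene lid_plate [ 0.4651 -0.2877  0.2089] 0.66
scene lid_handle [ 0.5057 -0.2978  0.2111] 0.96
scene lid_handle [ 0.3076 -0.2443  0.048 ] 0.56
scene slab [ 0.5476  0.0196 -0.0005] 0.63
scene slab [ 0.5048 -0.2968  0.2102] 0.5
slab 9640 ((550.154052734375, 20.834693908691406), (239.1415252685547, 217.8117218017578), 1.20986008644104)
15 x [ -1.5   0.1 -19.6] [-0.0134 -0.      0.0001]
```

```bash
python3 - <<'E'
from h import *
con(pose([.53,.02,.20],2,22),20)
E
```

```text
20 x [  2.6   0.6 -15.7] [-0.0104  0.007   0.0591]
```

Call:
{"fn": "play_rows", "kwargs": {
  "plan": [
    [2.6,0.6,-15.7,-0.0104,0.007,0.0591,1],
    [2.6,0.6,-15.7,-0.0104,0.007,0.0591,1],
    [2.6,0.6,-15.7,-0.0104,0.007,0.0591,1],
    [2.6,0.6,-15.7,-0.0104,0.007,0.0591,1],
    [2.6,0.6,-15.7,-0.0104,0.007,0.0591,1],
    [2.6,0.6,-15.7,-0.0104,0.007,0.0591,1],
    [2.6,0.6,-15.7,-0.0104,0.007,0.0591,1],
    [2.6,0.6,-15.7,-0.0104,0.007,0.0591,1],
    [2.6,0.6,-15.7,-0.0104,0.007,0.0591,1],
    [2.6,0.6,-15.7,-0.0104,0.007,0.0591,1],
    [2.6,0.6,-15.7,-0.0104,0.007,0.0591,1],
    [2.6,0.6,-15.7,-0.0104,0.007,0.0591,1],
    [2.6,0.6,-15.7,-0.0104,0.007,0.0591,1],
    [2.6,0.6,-15.7,-0.0104,0.007,0.0591,1],
    [2.6,0.6,-15.7,-0.0104,0.007,0.0591,1],
    [2.6,0.6,-15.7,-0.0104,0.007,0.0591,1],
    [2.6,0.6,-15.7,-0.0104,0.007,0.0591,1],
    [2.6,0.6,-15.7,-0.0104,0.007,0.0591,1],
    [2.6,0.6,-15.7,-0.0104,0.007,0.0591,1],
    [2.6,0.6,-15.7,-0.0104,0.007,0.0591,1]
  ]
}}

```text
clock: 8.1
eef_pos: [0.5597, 0.0192, 0.225]
tool_rot: [0.689, 0.16, -0.135, 0.694]
ft_force: [1.1, -0.9, -5.4]
grip_width: 0.0125
```

```bash
python3 - <<'E'
from h import *
p=camera('scene');save(p,'s2.png')
for t in ['lid_plate','lid_handle','lid_large_hole']:
    for r in pinpoint(t,p)[:2]: print(t,np.array(r['centre']),round(r['confidence'],2))
o=get_obs();print(o['clock'],o['joint_pos'],o['grip_width'],o['ft_force']);T=cur();print(T)
print('lid pred',T[:3,3]+T[:3,:3]@[.015,-.007,0])
con(pose([.552,.02,.06],2,22),10)
E
```

```text
lid_plate [0.574  0.0233 0.2112] 0.9
lid_plate [ 0.2884 -0.2839  0.0438] 0.62
lid_handle [ 0.3076 -0.2428  0.0454] 0.94
lid_handle [0.5929 0.0209 0.2499] 0.8
lid_large_hole [ 0.3262 -0.3018  0.0753] 0.95
lid_large_hole [ 0.5415 -0.0233  0.2279] 0.59
8.3 [ 0.0308  0.0063 -1.0877 -0.6681  0.006   1.5685] 0.012811231267908785 [-0.3548  0.0035 -4.9776]
[[ 0.91    0.413   0.0371  0.5583]
 [ 0.034   0.015  -0.9993  0.019 ]
 [-0.4133  0.9106 -0.0004  0.2226]
 [ 0.      0.      0.      1.    ]]
lid pred [0.5691 0.0194 0.2101]
10 x [  5.9 -15.2  -0.1] [ 0.0001 -0.0002  0.0042]
```

View pics/s2.png

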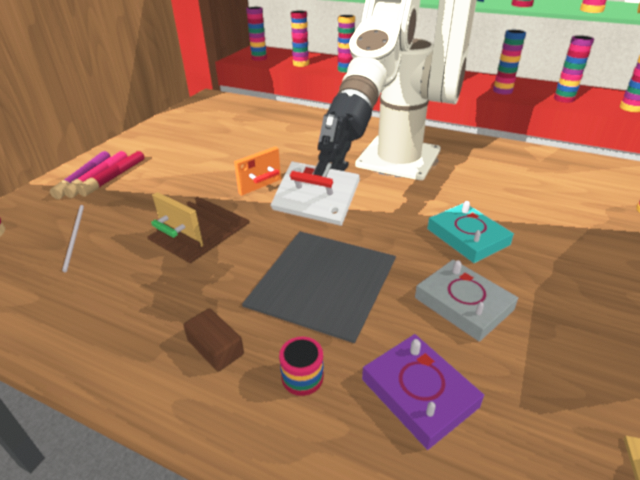

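The lid is held with the handle up at scene (315,190) and its far edge tilted down about 24°. The arm is at its elbow fold limit, so I place it a little further out. Lowering it to just above the slab.

```bash
python3 - <<'E'
from h import *
con(pose([.568,.02,.052],2,24),10)
E
```

```text
10 x [  7.9 -15.2  -0.1] [ 0.0001 -0.0002  0.0007]
```

Call:
{"fn": "play_rows", "kwargs": {
  "plan": [
    [8,-15,0,0,0,0,1],
    [8,-15,0,0,0,0,1],
    [8,-15,0,0,0,0,1],
    [8,-15,0,0,0,0,1],
    [8,-15,0,0,0,0,1],
    [8,-15,0,0,0,0,1],
    [8,-15,0,0,0,0,1],
    [8,-15,0,0,0,0,1],
    [8,-15,0,0,0,0,1],
    [4,-8,0,0,0,0,1],
    [0,0,0,0,0,0,1]
  ]
}}

```text
clock: 9.22
eef_pos: [0.6037, 0.0189, 0.0761]
tool_rot: [0.686, 0.174, -0.15, 0.691]
ft_force: [-0.0, 0.2, -4.4]
grip_width: 0.0131
```

```bash
python3 - <<'E'
from h import *
o=get_obs();print(o['clock'],o['joint_pos'],o['grip_width'],o['ft_force']);T=cur();print(T)
print('far edge',T[:3,3]+T[:3,:3]@[.060,-.007,0])
E
```

```text
9.2167 [ 0.0283  0.6075 -1.0867 -1.2325  0.0059  1.5684] 0.01305256612302506 [-0.0299  0.2472 -4.4302]
[[ 0.8948  0.4451  0.0347  0.6037]
 [ 0.0313  0.015  -0.9994  0.0189]
 [-0.4454  0.8953 -0.0005  0.0761]
 [ 0.      0.      0.      1.    ]]
far edge [0.6542 0.0207 0.0431]
```

The elbow limit (j3 ≈ -1.09) means a radial, shallow tool can't back out near the base. I'll yaw the tool to -40° so the wrist sits further out to the side.

```bash
python3 - <<'E'
from h import *
con(pose([.555,.024,.11],-40,22),12)
E
```

```text
12 x [-4.9  0.9  0.8] [ 0.025  -0.0557  0.0062]
```

Call:
{"fn": "play_rows", "kwargs": {
  "plan": [
    [-4.9,0.9,0.8,0.025,-0.0557,0.0062,1],
    [-4.9,0.9,0.8,0.025,-0.0557,0.0062,1],
    [-4.9,0.9,0.8,0.025,-0.0557,0.0062,1],
    [-4.9,0.9,0.8,0.025,-0.0557,0.0062,1],
    [-4.9,0.9,0.8,0.025,-0.0557,0.0062,1],
    [-4.9,0.9,0.8,0.025,-0.0557,0.0062,1],
    [-4.9,0.9,0.8,0.025,-0.0557,0.0062,1],
    [-4.9,0.9,0.8,0.025,-0.0557,0.0062,1],
    [-4.9,0.9,0.8,0.025,-0.0557,0.0062,1],
    [-4.9,0.9,0.8,0.025,-0.0557,0.0062,1],
    [-4.9,0.9,0.8,0.025,-0.0557,0.0062,1],
    [-4.9,0.9,0.8,0.025,-0.0557,0.0062,1],
    [0,0,0,0,0,0,1]
  ]
}}

```text
clock: 10.3
eef_pos: [0.5633, 0.0284, 0.1158]
tool_rot: [0.7, -0.11, -0.362, 0.606]
ft_force: [1.5, 0.7, -4.1]
grip_width: 0.013
```

```bash
python3 - <<'E'
from h import *
o=get_obs();print(o['clock'],o['joint_pos'],o['grip_width'],o['ft_force']);T=cur();print(T)
print('far edge',T[:3,3]+T[:3,:3]@[.060,-.007,0])
con(pose([.555,.024,.045],-40,22),6)
E
```

```text
10.3 [ 0.541   0.4686 -0.8191 -0.4055 -1.0668  2.3925] 0.012971015263949278 [ 1.4549  0.6941 -4.0526]
[[ 0.714   0.2836 -0.6401  0.5633]
 [-0.5926 -0.2422 -0.7683  0.0284]
 [-0.3729  0.9278 -0.0048  0.1158]
 [ 0.      0.      0.      1.    ]]
far edge [ 0.6041 -0.0055  0.0869]
6 x [  3.9 -11.2   1.5] [-0.0005 -0.0008 -0.0003]
```

Call:
{"fn": "play_rows", "kwargs": {
  "plan": [
    [4,-11.2,1.5,0,0,0,1],
    [4,-11.2,1.5,0,0,0,1],
    [4,-11.2,1.5,0,0,0,1],
    [4,-11.2,1.5,0,0,0,1],
    [4,-11.2,1.5,0,0,0,1],
    [4,-11.2,1.5,0,0,0,1],
    [1,-3,0,0,0,0,1],
    [0,0,0,0,0,0,1]
  ]
}}

```text
clock: 10.97
eef_pos: [0.5536, 0.0206, 0.039]
tool_rot: [0.699, -0.111, -0.363, 0.606]
ft_force: [0.2, -0.3, -4.5]
grip_width: 0.0132
```

Call:
{"fn": "play_rows", "kwargs": {
  "plan": [
    [0.8,-2,0,0,0,0,1],
    [0.8,-2,0,0,0,0,1],
    [0,0,0,0,0,0,1]
  ]
}}

```text
clock: 11.22
eef_pos: [0.5544, 0.0212, 0.0368]
tool_rot: [0.7, -0.113, -0.361, 0.606]
ft_force: [-0.4, -1.0, 0.0]
grip_width: 0.0131
```

Contact: the vertical force went from -4.5 to 0 N. I open slightly, then pull out horizontally and quickly so the near edge slides down off the lower fingertip.

Call:
{"fn": "play_rows", "kwargs": {
  "plan": [
    [0,0,0,0,0,0,0.5],
    [0,0,0,0,0,0,0.45],
    [0,0,0,0,0,0,0.45]
  ]
}}

```text
clock: 11.47
eef_pos: [0.554, 0.0215, 0.0356]
tool_rot: [0.7, -0.111, -0.362, 0.606]
ft_force: [0.4, -0.3, -2.3]
grip_width: 0.0235
```

Call:
{"fn": "play_rows", "kwargs": {
  "plan": [
    [-36,-14,0,0,0,0,0.45],
    [-36,-14,0,0,0,0,0.45],
    [-36,0,0,0,0,0,0.45],
    [-20,0,0,0,0,0,0.45]
  ]
}}

```text
clock: 11.8
eef_pos: [0.4715, 0.0912, 0.0503]
tool_rot: [0.7, -0.11, -0.364, 0.605]
ft_force: [-0.0, -0.7, -0.4]
grip_width: 0.0236
```

```bash
cat > lid.py <<'E'
from h import *
o=get_obs();print(o['clock'],o['joint_pos'],o['eef_pos'],o['ft_force'])
for n in ['scene','side']:
    p=camera(n);save(p,'%s_%d.png'%(n,int(o['clock']*10)))
    for t in ['lid_plate','lid_handle','lid_large_hole','lid_small_hole']:
        for r in pinpoint(t,p)[:2]:
            if r['confidence']>.4 and r['centre'][0]>.4: print(n,t,np.array(r['centre']),round(r['confidence'],2))
    A=pts(p);f=p['frame'].astype(int);near=(p['depth']>0)&(np.hypot(A[...,0]-.56,A[...,1]-.03)<.13)
    m=near&(A[...,2]>.016)&(A[...,2]<.028)
    q=A[m];print(n,'plate',len(q),cv2.minAreaRect((q[:,:2]*1000).astype(np.float32)),q[:,2].mean())
    m=near&(A[...,2]>.035)&(A[...,2]<.07)&(f[...,0]>120)&(f[...,1]<70)
    q=A[m];print(n,'bar',len(q),cv2.minAreaRect((q[:,:2]*1000).astype(np.float32)) if len(q)>5 else '',np.percentile(q[:,2],95))
E
python3 lid.py
```

```text
11.8 [ 0.8156  0.6001 -0.7856  0.041  -1.1818  2.9893] [0.4715 0.0912 0.0503] [-0.049  -0.6592 -0.372 ]
scene lid_plate [0.5654 0.0187 0.0051] 0.8
scene lid_handle [0.5647 0.0172 0.0463] 0.72
scene lid_large_hole [0.5129 0.002  0.0128] 0.95
scene lid_small_hole [0.6052 0.0295 0.0052] 0.85
scene plate 1885 ((562.6090698242188, 16.17577362060547), (123.75515747070312, 90.94522094726562), 50.01350784301758) 0.020870496202785933
scene bar 173 ((563.2661743164062, 16.233184814453125), (71.28437042236328, 12.214096069335938), 48.985809326171875) 0.056225107011402174
side lid_plate [0.5597 0.0151 0.0059] 0.84
side lid_handle [0.5613 0.0148 0.0499] 0.73
side lid_large_hole [0.5118 0.0008 0.0112] 0.68
side lid_small_hole [0.6102 0.0295 0.0062] 0.76
side plate 1721 ((561.3967895507812, 17.281982421875), (124.84937286376953, 91.93255615234375), 49.41857147216797) 0.02230406518041315
side bar 131 ((562.4721069335938, 15.277013778686523), (69.99153137207031, 8.861859321594238), 50.61568069458008) 0.05858862433433565
```

The lid lies flat, handle up, at (0.562, 0.0165) with own x at about -40°. The bar is at (0.563, 0.016) and its top is at the expected height. Now up and over to the handle.

```bash
python3 - <<'E'
from h import *
a=pose([.47,.09,.19],-40,60);con(a,10);con(pose([.5625,.0165,.15],-40,90),9,a)
E
```

```text
10 x [-9.2 11.   0.1] [-0.0003 -0.     -0.0662]
9 x [ 8.1 11.4 -0.4] [ 0.     -0.     -0.0582]
```

Call:
{"fn": "play_rows", "kwargs": {
  "plan": [
    [-9.2,11,0,0,0,-0.0662,0],
    [-9.2,11,0,0,0,-0.0662,0],
    [-9.2,11,0,0,0,-0.0662,0],
    [-9.2,11,0,0,0,-0.0662,0],
    [-9.2,11,0,0,0,-0.0662,0],
    [-9.2,11,0,0,0,-0.0662,0],
    [-9.2,11,0,0,0,-0.0662,0],
    [-9.2,11,0,0,0,-0.0662,0],
    [-9.2,11,0,0,0,-0.0662,0],
    [-9.2,11,0,0,0,-0.0662,0]
  ]
}}

```text
clock: 13.13
eef_pos: [0.4704, 0.0906, 0.1911]
tool_rot: [0.697, 0.124, -0.542, 0.453]
ft_force: [0.9, 0.0, -1.2]
grip_width: 0.0431
```

Call:
{"fn": "play_rows", "kwargs": {
  "plan": [
    [8.1,11.4,0,0,0,-0.0582,0],
    [8.1,11.4,0,0,0,-0.0582,0],
    [8.1,11.4,0,0,0,-0.0582,0],
    [8.1,11.4,0,0,0,-0.0582,0],
    [8.1,11.4,0,0,0,-0.0582,0],
    [8.1,11.4,0,0,0,-0.0582,0],
    [8.1,11.4,0,0,0,-0.0582,0],
    [8.1,11.4,0,0,0,-0.0582,0],
    [8.1,11.4,0,0,0,-0.0582,0],
    [0,0,0,0,0,0,0]
  ]
}}

```text
clock: 13.97
eef_pos: [0.5626, 0.012, 0.147]
tool_rot: [-0.641, -0.298, 0.642, -0.296]
ft_force: [0.6, -0.1, -0.6]
grip_width: 0.0429
```

```bash
cat > wl.py <<'E'
from h import *
import sys
o=get_obs();print(o['clock'],o['joint_pos'],o['eef_pos'],o['ft_force'])
p=camera('wrist');save(p,'w_%d.png'%(o['clock']*10))
A=pts(p);f=p['frame'].astype(int);near=(p['depth']>0)&(np.hypot(A[...,0]-.5625,A[...,1]-.0165)<.11)
for nm,m in (('bar',near&(A[...,2]>.04)&(A[...,2]<.07)&(f[...,0]>120)&(f[...,1]<70)),('plate',near&(A[...,2]>.015)&(A[...,2]<.03)&(f.min(-1)>100))):
    q=A[m];print(nm,len(q),cv2.minAreaRect((q[:,:2]*1000).astype(np.float32)),np.median(q[:,2]))
for t in ['lid_plate','lid_handle','lid_large_hole','lid_small_hole']:
    for r in pinpoint(t,p)[:1]: print(t,np.array(r['centre']),round(r['confidence'],2))
con(pose([.5625,.0165,.031],-40,90),8)
E
python3 wl.py
```

```text
13.9667 [0.0202 0.414  0.0267 1.1863 0.0019 2.2941] [0.5626 0.012  0.147 ] [ 0.5786 -0.108  -0.5606]
bar 12 ((564.9353637695312, 15.489797592163086), (65.8795166015625, 7.745748519897461), 57.19252014160156) 0.0570084449460605
plate 15162 ((560.4223022460938, 16.59654998779297), (120.39038848876953, 90.39462280273438), 50.27324676513672) 0.023371482227219215
lid_plate [0.5613 0.0153 0.0087] 0.58
lid_handle [ 0.5088 -0.0006  0.011 ] 0.75
lid_large_hole [0.5084 0.0014 0.0074] 0.63
lid_small_hole [0.6109 0.0313 0.0096] 0.86
8 x [14.9  0.2 -0.2] [ 0.0001 -0.0003  0.0001]
```

Call:
{"fn": "play_rows", "kwargs": {
  "plan": [
    [14.9,0.1,-0.1,0,0,0,0],
    [14.9,0.1,-0.1,0,0,0,0],
    [14.9,0.1,-0.1,0,0,0,0],
    [14.9,0.1,-0.1,0,0,0,0],
    [14.9,0.1,-0.1,0,0,0,0],
    [14.9,0.1,-0.1,0,0,0,0],
    [14.9,0.1,-0.1,0,0,0,0],
    [10,0.1,-0.1,0,0,0,0],
    [4,0,0,0,0,0,0],
    [0,0,0,0,0,0,1],
    [0,0,0,0,0,0,1],
    [0,0,0,0,0,0,1],
    [0,0,0,0,0,0,1],
    [0,0,0,0,0,0,1],
    [0,0,0,0,0,0,1]
  ]
}}

```text
clock: 15.47
eef_pos: [0.5628, 0.0162, 0.0331]
tool_rot: [0.642, 0.299, -0.64, 0.298]
ft_force: [-0.9, 0.3, 5.3]
grip_width: 0.0107
```

Call:
{"fn": "play_rows", "kwargs": {
  "plan": [
    [-5,0,0,0,0,0,1],
    [-10,0,0,0,0,0,1],
    [-15,0,0,0,0,0,1],
    [-15,0,0,0,0,0,1],
    [-15,0,0,0,0,0,1],
    [-15,0,0,0,0,0,1],
    [-15,0,0,0,0,0,1],
    [-10,0,0,0,0,0,1],
    [-5,0,0,0,0,0,1]
  ]
}}

```text
clock: 16.22
eef_pos: [0.5628, 0.0156, 0.1386]
tool_rot: [0.642, 0.299, -0.64, 0.299]
ft_force: [1.4, 0.4, -5.3]
grip_width: 0.0108
```

```bash
python3 - <<'E'
from h import *
o=get_obs();print(o['clock'],o['eef_pos'],o['grip_width'],o['ft_force'])
print('mould seat from pins/top est .4968 .2798 yaw -24')
con(pose([.4968,.2798,.14],-24,90),12)
E
```

```text
16.2167 [0.5628 0.0156 0.1386] 0.01077139276777039 [ 1.4367  0.3806 -5.2683]
mould seat from pins/top est .4968 .2798 yaw -24
12 x [ -0.1 -16.6 -15.6] [-0.0233 -0.0003 -0.0001]
```

Call:
{"fn": "play_rows", "kwargs": {
  "plan": [
    [0,-16.6,-15.6,-0.0233,0,0,1],
    [0,-16.6,-15.6,-0.0233,0,0,1],
    [0,-16.6,-15.6,-0.0233,0,0,1],
    [0,-16.6,-15.6,-0.0233,0,0,1],
    [0,-16.6,-15.6,-0.0233,0,0,1],
    [0,-16.6,-15.6,-0.0233,0,0,1],
    [0,-16.6,-15.6,-0.0233,0,0,1],
    [0,-16.6,-15.6,-0.0233,0,0,1],
    [0,-16.6,-15.6,-0.0233,0,0,1],
    [0,-16.6,-15.6,-0.0233,0,0,1],
    [0,-16.6,-15.6,-0.0233,0,0,1],
    [0,-16.6,-15.6,-0.0233,0,0,1],
    [0,0,0,0,0,0,1],
    [0,0,0,0,0,0,1]
  ]
}}

```text
clock: 17.38
eef_pos: [0.4946, 0.2808, 0.1366]
tool_rot: [0.593, 0.386, -0.592, 0.386]
ft_force: [-0.9, -0.2, -5.4]
grip_width: 0.0106
```

```bash
cat > fit.py <<'E'
from h import *
o=get_obs();T=cur();print(o['clock'],o['eef_pos'],o['ft_force'],o['joint_pos'][5]);y=T[:3,1];print('tool yaw',np.degrees(np.arctan2(y[1],y[0])),'tilt',T[2])
zt=o['eef_pos'][2]-.025+.014
c0=o['eef_pos'][:2]
for n in ['scene','side','wrist']:
    p=camera(n);save(p,'%s_%d.png'%(n,o['clock']*10))
    A=pts(p);f=p['frame'].astype(int);sat=f.max(-1)-f.min(-1)
    m=(p['depth']>0)&(np.hypot(A[...,0]-c0[0],A[...,1]-c0[1])<.09)&(abs(A[...,2]-zt)<.007)
    q=A[m]
    if len(q)>50:
        pl=np.linalg.lstsq(np.c_[q[:,:2]-c0,np.ones(len(q))],q[:,2],rcond=None)[0]
        print(n,'lid top',len(q),cv2.minAreaRect((q[:,:2]*1000).astype(np.float32)),'plane',pl,'exp',zt)
    for t in ['lid_plate','lid_large_hole','lid_small_hole','large_pin','small_pin','mould_seat']:
        for r in pinpoint(t,p)[:3]:
            d=np.array(r['centre'])
            if np.hypot(*(d[:2]-c0))<.09: print('  ',t,d,round(r['confidence'],2))
E
python3 fit.py
```

```text
17.3833 [0.4946 0.2808 0.1366] [-0.8566 -0.2297 -5.4296] 2.502624353429064
tool yaw -23.838746460071047 tilt [-1.     -0.0007 -0.0008  0.1366]
scene lid top 2138 ((495.33734130859375, 279.53265380859375), (121.59024047851562, 93.58587646484375), 66.22218322753906) plane [-0.0166 -0.0023  0.1242] exp 0.1256433043015743
   lid_plate [0.4973 0.2813 0.108 ] 0.95
   lid_large_hole [0.4484 0.2521 0.1109] 0.77
   lid_small_hole [0.534  0.3073 0.1091] 0.8
   lid_small_hole [0.4923 0.28   0.033 ] 0.63
   large_pin [0.4501 0.2528 0.0338] 0.65
   small_pin [0.5406 0.3079 0.0315] 0.8
   mould_seat [0.4931 0.2815 0.0321] 0.67
side lid top 1142 ((494.6598205566406, 278.62762451171875), (127.26506805419922, 91.10818481445312), 66.30703735351562) plane [0.0016 0.0114 0.1265] exp 0.1256433043015743
   lid_plate [0.4921 0.2828 0.113 ] 0.67
   lid_large_hole [0.4527 0.2469 0.1127] 0.76
   lid_small_hole [0.5393 0.3044 0.1093] 0.93
   large_pin [0.4513 0.2516 0.0323] 0.83
   small_pin [0.5405 0.3105 0.0273] 0.94
   mould_seat [0.4985 0.2779 0.034 ] 0.81
wrist lid top 28464 ((494.3837585449219, 279.3260192871094), (120.56782531738281, 90.699462890625), 66.06807708740234) plane [-0.0036 -0.0032  0.1278] exp 0.1256433043015743
   lid_plate [0.4964 0.2782 0.1132] 0.62
   lid_small_hole [0.536  0.3087 0.1122] 0.59
```

Call:
{"fn": "play_rows", "kwargs": {
  "plan": [
    [5,0.9,-0.7,0,0,0,1],
    [10,1,-0.8,0,0,0,1],
    [10,0,0,0,0,0,1],
    [10,0,0,0,0,0,1],
    [8,0,0,0,0,0,1],
    [0,0,0,0,0,0,1],
    [0,0,0,0,0,0,1],
    [0,0,0,0,0,0,1]
  ]
}}

```text
clock: 19.1
eef_pos: [0.4982, 0.2808, 0.0945]
tool_rot: [0.594, 0.386, -0.592, 0.385]
ft_force: [0.6, -0.4, -5.1]
grip_width: 0.0109
```

```bash
cat >> fit.py <<'E'
def crop(n,w,r=70,k=4):
    import glob
    p=camera(n);u,v=map(int,proj(p,w));g=cv2.cvtColor(p['frame'],cv2.COLOR_RGB2BGR)[v-r:v+r,u-r:u+r]
    return cv2.resize(g,(400,400),interpolation=cv2.INTER_CUBIC)
w=[.497,.280,.06]
cv2.imwrite('pics/fit_%d.png'%(o['clock']*10),np.hstack([crop('scene',w),crop('side',w,50)]))
E
python3 fit.py; ls -t pics|head -1
```

```text
19.1 [0.4982 0.2808 0.0945] [ 0.5508 -0.3785 -5.1063] 2.5017463116238776
tool yaw -23.97947553186343 tilt [-1.      0.0001 -0.0026  0.0945]
scene lid top 2090 ((498.0299072265625, 279.6902160644531), (122.06978607177734, 94.28185272216797), 66.3857421875) plane [-0.0135 -0.0009  0.082 ] exp 0.08351466903715747
   lid_plate [0.5013 0.2815 0.0664] 0.63
   lid_large_hole [0.4541 0.2521 0.075 ] 0.85
   lid_small_hole [0.5365 0.3076 0.0685] 0.69
   small_pin [0.5437 0.3077 0.0329] 0.6
   mould_seat [0.4942 0.2802 0.0326] 0.87
side lid top 1098 ((496.8089904785156, 280.7447204589844), (128.71446228027344, 91.8463134765625), 65.89791870117188) plane [0.0013 0.0094 0.0841] exp 0.08351466903715747
   lid_plate [0.4949 0.2799 0.0686] 0.98
   lid_large_hole [0.4527 0.2491 0.0688] 0.86
   lid_small_hole [0.5419 0.3083 0.0678] 0.79
   large_pin [0.4511 0.2505 0.0325] 0.94
   small_pin [0.5418 0.3094 0.0299] 0.76
   mould_seat [0.4992 0.2796 0.0334] 0.96
wrist lid top 28479 ((496.78985595703125, 280.067138671875), (120.73681640625, 90.6776123046875), 66.2396469116211) plane [-0.003  -0.0033  0.0847] exp 0.08351466903715747
   lid_plate [0.4951 0.2794 0.0655] 0.66
   lid_small_hole [0.5402 0.3069 0.0676] 0.75
fit_191.png
```

View pics/fit_191.png

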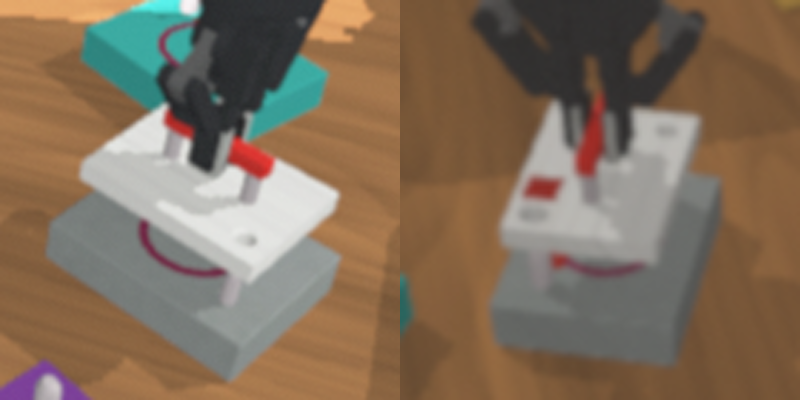

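The crop shows the lid above the mould, red patch (545,188) over the mould's patch (558,260), with the pins under the holes. Lid and mould outlines agree within about 0.3 mm in both cameras. Lowering in small steps.

Call:
{"fn": "play_rows", "kwargs": {
  "plan": [
    [4,0,0,0,0,0,1],
    [4,0,0,0,0,0,1],
    [3,0,0,0,0,0,1],
    [2,0,0,0,0,0,1],
    [2,0,0,0,0,0,1],
    [0,0,0,0,0,0,1]
  ]
}}

```text
clock: 20.75
eef_pos: [0.4976, 0.2805, 0.0788]
tool_rot: [0.593, 0.386, -0.593, 0.385]
ft_force: [1.0, -0.2, -4.8]
grip_width: 0.011
```

Call:
{"fn": "play_rows", "kwargs": {
  "plan": [
    [1.5,0,0,0,0,0,1],
    [1.5,0,0,0,0,0,1],
    [0,0,0,0,0,0,1]
  ]
}}

```text
clock: 21.0
eef_pos: [0.4979, 0.2807, 0.0762]
tool_rot: [0.594, 0.386, -0.592, 0.385]
ft_force: [-0.3, -0.0, -5.0]
grip_width: 0.0107
```

Call:
{"fn": "play_rows", "kwargs": {
  "plan": [
    [1.5,0,0,0,0,0,1],
    [1.5,0,0,0,0,0,1],
    [0,0,0,0,0,0,1]
  ]
}}

```text
clock: 21.25
eef_pos: [0.4978, 0.2806, 0.0732]
tool_rot: [0.594, 0.386, -0.592, 0.385]
ft_force: [-0.4, -0.4, -4.3]
grip_width: 0.0106
```

Call:
{"fn": "play_rows", "kwargs": {
  "plan": [
    [2,0,0,0,0,0,1],
    [2,0,0,0,0,0,1],
    [0,0,0,0,0,0,1]
  ]
}}

```text
clock: 21.5
eef_pos: [0.4977, 0.2805, 0.0689]
tool_rot: [0.593, 0.386, -0.593, 0.385]
ft_force: [-0.1, 0.7, -5.7]
grip_width: 0.0108
```

Sliding freely at underside about 0.044, with no side force. Continuing.

Call:
{"fn": "play_rows", "kwargs": {
  "plan": [
    [2,0,0,0,0,0,1],
    [2,0,0,0,0,0,1],
    [1,0,0,0,0,0,1],
    [0,0,0,0,0,0,1]
  ]
}}

```text
clock: 21.83
eef_pos: [0.4977, 0.2806, 0.0641]
tool_rot: [0.593, 0.386, -0.593, 0.385]
ft_force: [-0.6, -0.3, -4.9]
grip_width: 0.0109
```

Call:
{"fn": "play_rows", "kwargs": {
  "plan": [
    [1.5,0,0,0,0,0,1],
    [1.5,0,0,0,0,0,1],
    [1,0,0,0,0,0,1],
    [0,0,0,0,0,0,1]
  ]
}}

```text
clock: 22.17
eef_pos: [0.4978, 0.2807, 0.0602]
tool_rot: [0.593, 0.386, -0.592, 0.385]
ft_force: [-0.2, -0.1, -3.8]
grip_width: 0.0109
```

Call:
{"fn": "play_rows", "kwargs": {
  "plan": [
    [1,0,0,0,0,0,1],
    [1,0,0,0,0,0,1],
    [1,0,0,0,0,0,1],
    [0,0,0,0,0,0,1]
  ]
}}

```text
clock: 22.5
eef_pos: [0.4979, 0.2807, 0.0572]
tool_rot: [0.594, 0.386, -0.592, 0.385]
ft_force: [-1.2, 0.1, -4.4]
grip_width: 0.0106
```

Call:
{"fn": "play_rows", "kwargs": {
  "plan": [
    [0.5,0,0,0,0,0,1],
    [0.5,0,0,0,0,0,1],
    [0,0,0,0,0,0,1]
  ]
}}

```text
clock: 22.75
eef_pos: [0.498, 0.2807, 0.0571]
tool_rot: [0.594, 0.386, -0.592, 0.385]
ft_force: [-1.8, -1.6, 1.3]
grip_width: 0.0105
```

Contact at TCP 0.0571, which is the expected home height. Releasing and backing straight up.

Call:
{"fn": "play_rows", "kwargs": {
  "plan": [
    [0,0,0,0,0,0,0.3],
    [0,0,0,0,0,0,0.1],
    [0,0,0,0,0,0,0.1],
    [0,0,0,0,0,0,0.1],
    [-5,0,0,0,0,0,0.1],
    [-10,0,0,0,0,0,0.1],
    [-20,0,0,0,0,0,0.1],
    [-30,0,0,0,0,0,0.1],
    [-30,0,0,0,0,0,0.1],
    [-30,0,0,0,0,0,0.1],
    [-20,0,0,0,0,0,0.1],
    [0,0,0,0,0,0,0.1]
  ]
}}

```text
clock: 23.75
eef_pos: [0.5007, 0.282, 0.2084]
tool_rot: [0.598, 0.385, -0.588, 0.385]
ft_force: [0.9, -0.1, 0.5]
grip_width: 0.0382
```

```bash
python3 - <<'E'
from h import *
o=get_obs();print(o['clock'],o['eef_pos'],o['ft_force'],o['grip_width'])
for n in ['scene','side','wrist']:
    p=camera(n);save(p,n+'_end.png');A=pts(p);q=A[(p['depth']>0)&(np.hypot(A[...,0]-.497,A[...,1]-.28)<.09)&(abs(A[...,2]-.046)<.008)]
    pl=np.linalg.lstsq(np.c_[q[:,:2]-[.497,.28],np.ones(len(q))],q[:,2],rcond=None)[0]
    print(n,len(q),cv2.minAreaRect((q[:,:2]*1000).astype(np.float32)),'plane',pl)
    for t in ['lid_plate','brass_plate','bangle_stack','wood_block']:
        for r in pinpoint(t,p)[:1]: print('  ',t,np.array(r['centre']),round(r['confidence'],2))
    if n=='scene': f=cv2.cvtColor(p['frame'],cv2.COLOR_RGB2BGR)
    if n=='side': g=cv2.cvtColor(p['frame'],cv2.COLOR_RGB2BGR)
cv2.imwrite('pics/end.png',np.hstack([cv2.resize(f[220:360,400:540],(400,400),interpolation=2),cv2.resize(g[110:210,230:330],(400,400),interpolation=2)]))
E
```

```text
23.75 [0.5007 0.282  0.2084] [ 0.894  -0.1411  0.4694] 0.03820086093235869
scene 2231 ((498.51287841796875, 279.536376953125), (121.38866424560547, 94.53528594970703), 65.86925506591797) plane [-0.0121  0.0017  0.0447]
   lid_plate [0.5009 0.2843 0.031 ] 0.97
   brass_plate [ 0.5502 -0.3119  0.0539] 0.62
   bangle_stack [0.4991 0.2833 0.0708] 0.66
   wood_block [ 0.7678 -0.0748 -0.0022] 0.98
side 1212 ((496.86224365234375, 280.52752685546875), (124.1802749633789, 91.29293060302734), 66.23030853271484) plane [-0.001   0.0133  0.0465]
   lid_plate [ 0.2901 -0.2826  0.0463] 0.82
   brass_plate [ 0.5487 -0.3133  0.0522] 0.77
   bangle_stack [0.76   0.0811 0.0005] 0.77
   wood_block [0.4501 0.2503 0.037 ] 0.64
wrist 13072 ((496.8026428222656, 280.0817565917969), (119.98384857177734, 90.40021514892578), 66.09259033203125) plane [-0.0016 -0.0001  0.0474]
   lid_plate [0.4956 0.2797 0.0291] 0.92
   bangle_stack [0.7563 0.0821 0.0015] 0.61
```

View pics/end.png

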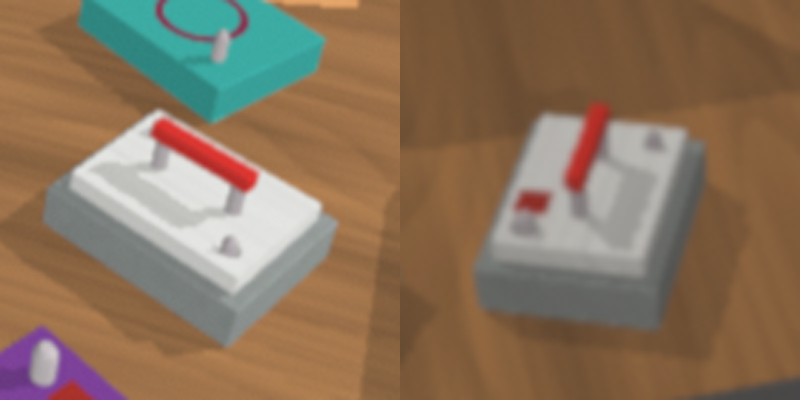

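The picture shows the lid flush on the grey mould, both pins protruding through the holes at (230,245), (525,222) and (655,138), and the gripper clear.

```bash
python3 -c "
from workcell import *
print(job_done())"
```

```text
the job is handed in; nothing more can be done
None
```

The lid is closed on the grey mould and the job was handed in at about 24 s on the robot's clock, against the 61 s limit.

**What I did:**
- I drew the aluminium lid out of the rack by its upper edge and set its far edge on the slab at about 22° tilt. I then opened slightly and pulled the fingers out, so the near edge dropped a short way onto the slab. The cameras showed the lid flat with the handle up and let go.
- I then took it by the red handle, lined it up over the mould and lowered it over the pins in small steps until it touched, with no sign of jamming. I released it and backed straight up.

**Last checks:**
- **Height:** the lid's top lies at about 46 mm in all three cameras, as expected for fully home. It is level to about 0.1° in the wrist view.
- **Position:** the lid and mould outlines agree within about 0.6 mm.
- **Fit:** both pins show through the holes, and the lid's red patch lies on the mould's red-patch side, by the large pin. The mould's own patch is now covered.
- **Bystanders:** the networks find the brass plate, bangle stack and wooden block where they were.

**Disagreements:** a few network reports were wrong: the side camera named the orange look-alike as the lid, and one picture each put the bangle stack and the block on the mould. The other cameras and the pictures contradicted these. My first placing pose on the slab was stopped by the elbow joint's range, so I replanned it with the tool turned sideways; the measured angle stayed inside the range.

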